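# Feel the slicer's gap with a feeler blade

### The job

Take the yellow-handled feeler blade out of its wooden stand and slide it straight down, near the middle, between the slicer's two metal plates until it drags snugly against both of them and the dial needle stands in the green; never drive the needle into the red. Finish while still holding the blade steady at that depth, do not let go, and leave the jar, shaker and lime alone.

Things in the scene. Friction and masses are not known exactly. Their poses are not given: they have to be found in the camera images.
- gauge_grip (a point): Centre of the yellow handle of the loose feeler blade (80 g). The handle is 30 wide (x) x 12 thick (y) x 50 high (z); below it hangs a steel blade 26 wide (x) x 5 thick (y) x 80 long, with a rounded tip. This point lies 105 mm above the blade's tip and 25 mm above the handle's lower edge. z points up from tip to handle; the two faces (+y, -y) are alike.
- gauge_tip (a point): The lowest point of the feeler blade, at the middle of its tip; same axes as gauge_grip.
- stand: Fixed wooden stand, 64 x 56 x 46 mm high on a 76 x 68 mm foot; origin at the centre of its underside. The blade starts upright in a slot 27.6 long (x) x 6.6 wide (y) x 40 deep in the top, its tip about 6 mm above the worktop, its flat faces along the stand's x. Lift it 50 mm or more to clear.
- slicer: Fixed white vegetable slicer; origin at the underside, below the middle of the throat; x runs along the plates, y is square to the cutter plate (from cutter plate towards sprung plate), z up. Base 96 (x) x 150 (y, from -61 to +89) mm, its top at z = 12 mm; dial console in front, x from -108 to -48 mm, 51 mm high with the needle; white yoke behind the sprung plate, 80 mm high, y from +54 to +73 mm. Nothing on it stands higher than 86 mm.
- throat (a point): Middle of the mouth between the two plates, 85 mm above the worktop, at y = +6 mm in the slicer's frame; same axes as the slicer. The gap at the mouth is about 11.5 mm wide (10.5 to 12.5) and narrows evenly downwards, by 1 mm in every 6 mm of depth, to 0 to 2 mm at 22 mm above the worktop; the plates are at least 70 mm long along x.
- cutter_plate: Fixed upright steel plate, 74 long (x) x 8 thick x 73 high, top at 85 mm. Origin on the worktop, exactly below the plate's inner face (the face to +y, which stands upright and bounds the throat). It is set up to 1 mm nearer to or farther from the sprung plate from start to start. Same axes as the slicer.
- sprung_plate: Aluminium plate, 70 long x 6 thick, from about 22 to 85 mm above the worktop, that leans away from the cutter plate towards its top and slides towards +y of the slicer against springs (about 3 N to start, then 1.8 N per mm). Its frame coincides with the slicer's until it is pushed back. The blade first touches both plates with its tip about 36 to 51 mm above the worktop.
- needle (a joint): Black needle of the dial on top of the console (rad), geared to the sprung plate: 0.4 rad for each mm it is pushed back. 0 = plate not pushed; green from 0.40 to 1.04; yellow to 1.30; red above 1.30. Once the blade touches both plates, 6 mm of further depth turns it about 0.4 rad. It shows only that the sprung plate is pushed, not that the blade touches the cutter plate.
- honey_jar: Honey jar with red lid, 58 x 62 x 86 high; origin under its centre. Bystander.
- salt_shaker: Glass salt shaker with grey cap, 44 mm across, 90 high; origin under its centre. Bystander.
- lime: Green lime, 52 x 43 x 42; origin under its centre. Bystander.
Things that resemble listed ones, but are neither listed nor needed, are in the scene too. Leave any blue look-alike of the stand alone.

How it is judged:
By the outcome, as a careful person would: the job done as asked, in the order asked, and still so for the second after the job is handed in, while the arm keeps its last pose, push and grip.
It also fails if it takes over 45 s, if anything falls off the work surface, if the arm or the gripper's body presses on something with over 40 N, if the wrist force passes 120 N, or if a joint passes its speed limit or range.

### The arm

A 6-joint arm with a two-finger parallel gripper is mounted at the origin on a cart in front of the work surface, level with it; the furniture and walls round the work are solid. World frame = base frame: x ahead of the robot, y to its left, z up, the work surface at z = 0. Lengths are in m, angles in rad, forces in N, time in s.
With the tool pointing down it reaches from about 0.275 to 0.875 m from the base axis. Payload 12.5 kg.
Tool frame: the origin (TCP) lies at the very end of the fingers, on their centre line; the grasp point (between the pads) lies 19 mm behind it; z points along the fingers, y is the line along which they close (so a half turn about z gives the same grasp; the last joint's range is limited). The gripper opens to 85 mm and grips with 20 to 120 N. Pads are 22 mm wide; open, the fingers measure 114 mm over their backs; the gripper's body (76 mm by 85 mm) begins 54 mm behind the grasp point. The pads swing forward as they close: fully open they stand 13 mm farther back than shut.
Start: joints at [1.107, 0.351, 1.652, -0, 1.139, -0.085], TCP at [0.203, 0.511, 0.231] pointing down, gripper open.
Joint ranges: [-2.75, 2.75], [-0.79, 2.1], [0.01, 2.65], [-1.57, 4.71], [0.07, 3.14], [-2.87, 2.87]. Speed limits (rad/s): [2.22, 2.22, 2.79, 3.14, 3.14, 3.14].

### API

Orientations are given as a 3x3 rotation matrix whose columns are the frame's x, y, z axes.
In Python, from bench import manip gives the robot as it stands. Calls block until the motion is done:
- manip.move_ptp(position, orientation): joint-space move of the TCP to a pose.
- manip.move_l(position, attitude=None, max_speed=0.15): straight line of the TCP; attitude=None keeps the orientation; max_speed is the mean speed in m/s.
- manip.move_j(angles): joint-space move.
- manip.set_gripper(opening, effort=None): opening from 0.0 (shut) to 1.0 (fully open); effort is the grip in N (None keeps the last); returns when the fingers have stopped.
- manip.dwell(seconds).
- manip.inverse_kinematics(position, orientation): joint angles nearest the present ones, or None.
- manip.grab_frame(name): name is "side" or "top" or "wrist"; returns (picture, depth): 400x640x3 uint8, red, green, blue; 400x640 float32, m along the optical axis (not along the pixel's ray), 0 where there is no reading.
- manip.get_calibration(name): a dict with "camera_matrix" (3x3 intrinsics, pixels), "k1" (the pictures are not rectified: a ray, as slopes to the right and down, at radius r is drawn at 1 + k1 r^2 times it, then the intrinsics apply), "R" (3x3) and "t" (3): a world point X has camera coordinates R X + t. Camera axes: x right, y down, z forward; pixel columns grow to the right and rows downward; lengths in m; the calibration is good to about 2 mm. A picture is of the moment at which its call begins: read the wrist's pose just before it. get_calibration takes no time and is no camera call; for the wrist camera it gives the pose at the moment of the call.
A pose or a line that the arm cannot do raises manip.Unreachable and nothing moves.
- manip.sign_off(): hands the job in; it is judged then, once.
Trained networks look in the newest picture that a camera, given by its name, has taken for a name from the list of things; names that differ only in an ending like _2 or _b are one class to them, and where a whole thing is asked for, a point or a joint stands for the part that bears it (a point fixed in the world has none). Each returns a list of dicts, best first, with "confidence" (0 to 1); they miss things now and then, are a little off and sometimes report something else, mostly with a low value. They report only what shows in the picture. A call takes as long as a camera call. They do not tell look-alikes from the thing itself.
- manip.look_for(camera, name): "at" ([x, y, z] in m, in world coordinates, good to about 4 mm: the middle of the surface that is visible of it).
Readings, each from a call of its own:
- manip.current_time(): time.
- manip.current_qpos(): joint angles.
- manip.current_joint_vel(): joint speeds.
- manip.current_joint_torque(): joint torques, N m.
- manip.current_ee_pos(): TCP position.
- manip.current_tcp_rot(): TCP orientation.
- manip.current_force(): force on the tool from outside, world axes, zero at the start.
- manip.current_ft_torque(): the same for the moment, N m.
- manip.current_grip_width(): opening from 0.0 (shut) to 1.0 (fully open).
- manip.current_grip_force(): force on a finger pad.
Only numpy, scipy, OpenCV 4.12 (cv2) and the standard library are available. Lean on these libraries where they do the work, as an engineer would, in place of code of your own. Each camera call takes 0.05 s, during which the arm holds its last target. There are 200 camera calls.

## Working session

There is one attempt and no reset: what is moved stays moved. The work goes in short steps, each a Python script; the robot and the scene stay as the last script left them, time stands still between calls to the robot, and variables do not carry over. Pictures are saved under pics/ and viewed, at most 10 in all, crops included, and the job is handed in when it is done.

```bash
mkdir -p pics; ls; cat > h.py <<'E'
import numpy as np, cv2
from bench import manip
def cloud(cam):
    c=manip.get_calibration(cam); im,d=manip.grab_frame(cam)
    K=np.array(c["camera_matrix"]);R=np.array(c["R"]);t=np.array(c["t"])
    v,u=np.mgrid[0:400,0:640].astype(np.float32)
    xy=np.stack([u.ravel(),v.ravel()],1)[:,None].astype(np.float64)
    n=cv2.undistortPoints(xy,K,np.array([c["k1"],0,0,0,0.]))[:,0].reshape(400,640,2)
    P=np.dstack([n*d[...,None],d])
    W=(P-t)@R
    return im,d,W
def pix(cam,X):
    c=manip.get_calibration(cam);R=np.array(c["R"])
    p,_=cv2.projectPoints(np.atleast_2d(np.array(X,float)),cv2.Rodrigues(R)[0],np.array(c["t"],float),np.array(c["camera_matrix"]),np.array([c["k1"],0,0,0,0.]))
    return p[:,0]
def save(n,im): cv2.imwrite(f"pics/{n}.png",im[...,::-1])
E
python3 - <<'E'
from h import *
for cam in("top","side"):
    im,d,W=cloud(cam); save(cam+"0",im); np.save(cam+"0.npy",W)
    for n in("gauge_grip","stand","slicer","cutter_plate","sprung_plate","needle","honey_jar","salt_shaker","lime"):
        r=manip.look_for(cam,n)
        print(cam,n,[(np.round(q["at"],3).tolist(),round(q["confidence"],2),pix(cam,q["at"])[0].astype(int).tolist()) for q in r[:4]])
print(manip.current_time())
E
```

```text
pics
top gauge_grip [([0.464, -0.294, 0.127], 0.59, [411, 193])]
top stand [([0.456, -0.287, 0.044], 0.79, [402, 198]), ([0.444, -0.428, 0.045], 0.72, [456, 201])]
top slicer [([0.444, 0.066, 0.045], 0.78, [266, 206])]
top cutter_plate [([0.468, 0.047, 0.024], 0.64, [274, 197])]
top sprung_plate []
top needle []
top honey_jar [([0.541, -0.14, 0.084], 0.74, [345, 165])]
top salt_shaker [([0.373, -0.146, 0.08], 0.6, [349, 232])]
top lime [([0.433, 0.255, 0.04], 0.63, [194, 212])]
side gauge_grip [([0.463, -0.293, 0.098], 0.54, [322, 170])]
side stand [([0.428, -0.418, 0.038], 0.72, [334, 176]), ([0.46, -0.272, 0.023], 0.63, [323, 197]), ([0.464, -0.293, 0.101], 0.16, [322, 169])]
side slicer [([0.45, 0.119, 0.045], 0.6, [320, 263])]
side cutter_plate [([0.466, 0.054, 0.081], 0.63, [314, 231])]
side sprung_plate [([0.469, 0.076, 0.074], 0.57, [312, 239]), ([0.372, -0.129, 0.045], 0.35, [355, 211])]
side needle [([0.465, 0.057, 0.084], 0.33, [314, 230])]
side honey_jar [([0.54, -0.116, 0.045], 0.61, [289, 212])]
side salt_shaker [([0.373, -0.128, 0.043], 0.62, [355, 212])]
side lime [([0.431, 0.279, 0.03], 0.8, [327, 324])]
1.0
```

View pics/top0.png

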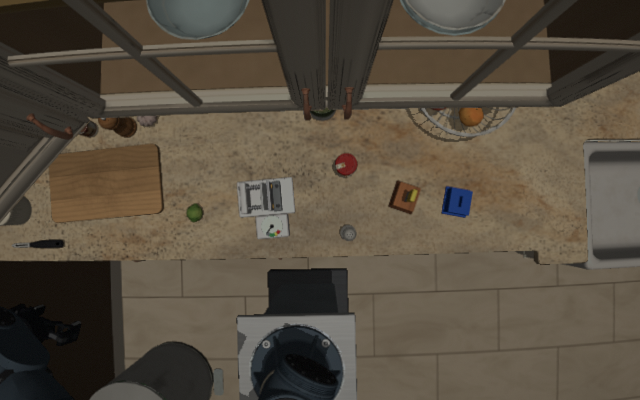

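View pics/side0.png

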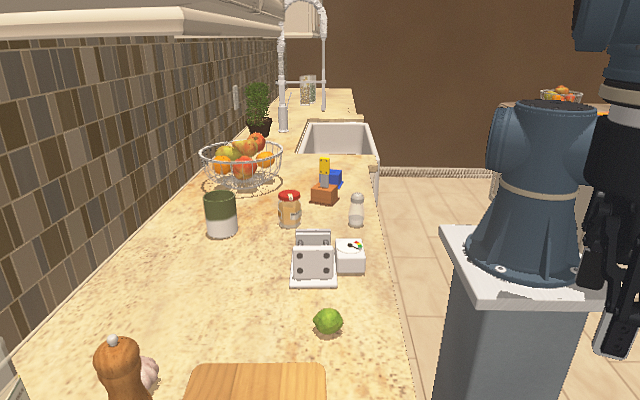

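The yellow-handled blade shows at top px (412,195), in the brown stand (405,197). What could be mistaken for it: the blue stand at (457,202), and in the side view the yellow blade at (323,170) against the blue block at (335,177). I choose the brown stand. The slicer is at (265,197) with its console towards the robot at (272,226), so slicer x is about world x. Next I look closer with the wrist camera.

```bash
python3 - <<'E'
from h import *
print(manip.current_tcp_rot().round(3) if hasattr(manip.current_tcp_rot(),'round') else manip.current_tcp_rot())
Rd=np.array([[1,0,0],[0,-1,0],[0,0,-1.]])
q0=manip.current_qpos()
for nm,p in(("slicer",[0.40,0.066,0.30]),("stand",[0.40,-0.29,0.33])):
    for R in (Rd,Rd@np.diag([-1,-1,1])):
        q=manip.inverse_kinematics(p,R); print(np.round(q,2) if q is not None else None)
p=[0.42,0.066,0.32]
manip.move_ptp(p,Rd)
im,d,W=cloud("wrist"); save("w_slicer",im); np.savez("w_slicer",im=im,W=W)
for n in("slicer","cutter_plate","sprung_plate","needle"):
    print(n,[(np.round(q["at"],3).tolist(),round(q["confidence"],2)) for q in manip.look_for("wrist",n)[:3]])
manip.move_ptp([0.40,-0.29,0.33],Rd)
im,d,W=cloud("wrist"); save("w_stand",im); np.savez("w_stand",im=im,W=W)
for n in("gauge_grip","stand"):
    print(n,[(np.round(q["at"],3).tolist(),round(q["confidence"],2)) for q in manip.look_for("wrist",n)[:3]])
print(manip.current_time(),manip.current_qpos())
E
python3 -c "
import cv2,numpy as np
a=cv2.imread('pics/w_slicer.png');b=cv2.imread('pics/w_stand.png')
cv2.imwrite('pics/w2.png',cv2.resize(np.vstack([a,b]),(480,600),interpolation=cv2.INTER_AREA))"
```

```text
[[-0.929  0.37   0.   ]
 [ 0.37   0.929  0.   ]
 [-0.     0.    -1.   ]]
[ 0.05  0.    1.9  -0.    1.24  1.62]
[ 0.05  0.    1.9  -0.    1.24 -1.52]
[-0.72  0.16  1.66 -0.    1.33  0.85]
[-0.72  0.16  1.66 -0.    1.33 -2.29]
slicer [([0.452, 0.074, 0.04], 0.86)]
cutter_plate [([0.471, 0.041, 0.025], 0.84)]
sprung_plate [([0.468, 0.074, 0.066], 0.63), ([0.377, -0.133, 0.059], 0.41)]
needle [([0.389, 0.054, 0.047], 0.54), ([0.43, 0.253, 0.034], 0.2)]
gauge_grip [([0.464, -0.298, 0.134], 0.58)]
stand [([0.466, -0.293, 0.046], 0.89), ([0.445, -0.427, 0.049], 0.68)]
4.5667 [-7.19673082e-01  1.57804776e-01  1.65625214e+00  1.39574596e-04
  1.32741553e+00  8.49573887e-01]
```

View pics/w2.png

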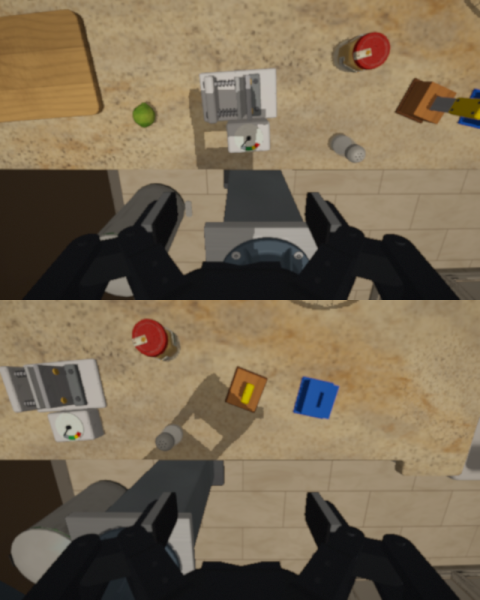

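Top half: the slicer (throat between plates near (240,97)) with the console at (250,137). Bottom half: the yellow handle in the brown stand (246,392), turned some 20°, and the blue look-alike at (315,397). Now I compute the poses from the clouds.

```bash
python3 - <<'E'
from h import *
def rect(P): 
    r=cv2.minAreaRect((P[:,:2]*1000).astype(np.float32)); return np.round(r[0],1),np.round(r[1],1),round(r[2],1)
f=np.load("w_stand.npz");im=f["im"].astype(int);W=f["W"];ok=np.abs(W[...,0]-.465)<.06
ok&=np.abs(W[...,1]+.29)<.06
r,g,b=im[...,0],im[...,1],im[...,2]
y=ok&(W[...,2]>.11)&(W[...,2]<.16); P=W[y];print("handle n",len(P),np.percentile(P[:,2],[5,50,95]).round(4),rect(P))
top=P[P[:,2]>np.median(P[:,2])-.004]; print(top.mean(0),rect(top))
s=ok&(W[...,2]>.038)&(W[...,2]<.054);P=W[s];print("stand top",len(P),np.median(P[:,2]),rect(P))
f=np.load("w_slicer.npz");im=f["im"].astype(int);W=f["W"]
ok=(np.abs(W[...,0]-.465)<.09)&(np.abs(W[...,1]-.066)<.12)
P=W[ok&(W[...,2]>.006)&(W[...,2]<.018)];print("base",len(P),rect(P))
P=W[ok&(W[...,2]>.07)];print("upper",len(P),rect(P),P[:,2].max())
P=W[(np.abs(W[...,0]-.385)<.05)&(np.abs(W[...,1]-.066)<.1)&(W[...,2]>.035)&(W[...,2]<.06)];print("console",len(P),rect(P))
# crop
ys,xs=np.where(ok&(W[...,2]>.005)&(W[...,2]<.1)); print(xs.min(),xs.max(),ys.min(),ys.max())
c=f["im"][ys.min()-8:ys.max()+8,xs.min()-8:xs.max()+8]; save("c1",cv2.resize(c,None,fx=4,fy=4))
E
```

```text
handle n 303 [0.1309 0.1342 0.1356] (array([ 459.9, -298.2]), array([12.6, 29.8]), 70.0)
[ 0.46016682 -0.29825846  0.1340094 ] (array([ 459.9, -298.2]), array([12. , 29.8]), 69.4)
stand top 1590 0.04460726889079469 (array([ 459.9, -298.3]), array([56.2, 64.3]), 69.6)
base 3376 (array([468.3,  71.5]), array([ 97.8, 150.4]), 3.8)
upper 42380 (array([456.5,  67.4]), array([ 99.3, 149.3]), 0.1) 0.4611908610077541
console 2258 (array([399.4,  59.3]), array([75.8, 96.8]), 3.7)
266 369 90 195
```

View pics/c1.png

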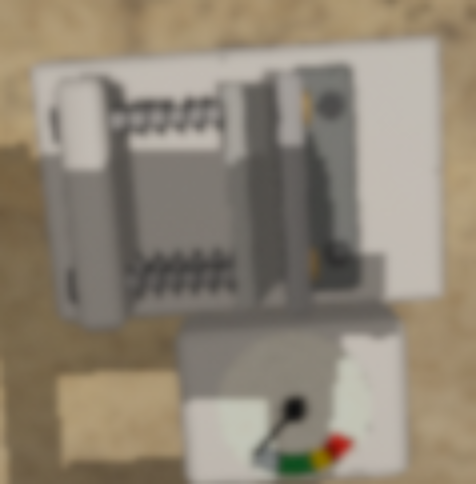

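```bash
cat >> h.py <<'E'
def Rz(a): c,s=np.cos(a),np.sin(a); return np.array([[c,-s,0],[s,c,0],[0,0,1.]])
RD=np.diag([1.,-1,-1]); RF=np.diag([-1.,1,-1])
YS=np.radians(-20.2); YC=np.radians(3.8); H=np.array([.460,-.2983]); O=np.array([.4692,.0575])
def sl(x,y,z): return np.r_[O+Rz(YC)[:2,:2]@[x,y],z]
E
python3 - <<'E'
from h import *
c=manip.get_calibration("wrist");R=np.array(c["R"]);C=-R.T@np.array(c["t"]);T=manip.current_tcp_rot();p=manip.current_ee_pos()
o=T.T@(C-p); Rc=R@T; print("cam in tool",o.round(4),"fwd",Rc[2].round(3))
K=np.array(c["camera_matrix"])
for n,B in(("norm",RD),("flip",RF)):
    T2=Rz(YC)@B; p2=sl(0,6e-3,.121); C2=p2+T2@o; R2=Rc@T2.T
    for X in (sl(-.078,0,.051),sl(-.078,.02,.051),sl(-.05,.006,.085),sl(-.035,.006,.085)):
        q,_=cv2.projectPoints(X[None],cv2.Rodrigues(R2)[0],-R2@C2,K,np.array([c["k1"],0,0,0,0.])); print(n,q.ravel().round(),(R2@(X-C2)).round(3))
    print(np.round(manip.inverse_kinematics(np.r_[H,.092],Rz(YS)@B),2),np.round(manip.inverse_kinematics(p2,T2),2))
E
```

```text
cam in tool [ 0.0781 -0.0006 -0.1413] fwd [-0.306 -0.001  0.952]
norm [329. 301.] [0.007 0.084 0.249]
norm [305. 301.] [-0.013  0.084  0.249]
norm [322. 297.] [0.001 0.068 0.208]
norm [322. 279.] [0.001 0.053 0.203]
[-0.66  0.53  1.77 -0.    0.84  1.26] [ 0.04  0.37  1.95 -0.    0.83  1.54]
flip [313. 107.] [-0.005 -0.065  0.201]
flip [343. 107.] [ 0.015 -0.064  0.201]
flip [322. 156.] [ 0.001 -0.027  0.177]
flip [322. 180.] [ 0.001 -0.013  0.182]
[-0.66  0.53  1.77 -0.    0.84 -1.88] [ 0.04  0.37  1.95 -0.    0.83 -1.6 ]
```

Flipped, the camera will see the dial and the throat. I re-measure the handle in that pose, which cancels mount bias, then grasp.

```bash
python3 - <<'E'
from h import *
def rect(P): 
    r=cv2.minAreaRect((P[:,:2]*1000).astype(np.float32)); return np.round(r[0],1),np.round(r[1],1),round(r[2],1)
manip.set_gripper(0.6,60)
T=Rz(YS)@RF
manip.move_ptp(np.r_[H,.24],T)
im,d,W=cloud("wrist");save("w_stand2",im)
ok=(np.hypot(W[...,0]-.46,W[...,1]+.298)<.05)
P=W[ok&(W[...,2]>.128)&(W[...,2]<.142)];print(len(P),rect(P))
P=W[ok&(W[...,2]>.04)&(W[...,2]<.05)];print(len(P),rect(P))
print(manip.current_time(),manip.current_force())
E
```

```text
435 (array([ 459.3, -297.4]), array([12.6, 29.7]), 69.3)
2182 (array([ 459.7, -297.4]), array([55.9, 64.7]), 69.9)
7.3667 [ 0.65930747 -0.04069641 -0.19264204]
```

View pics/w_stand2.png

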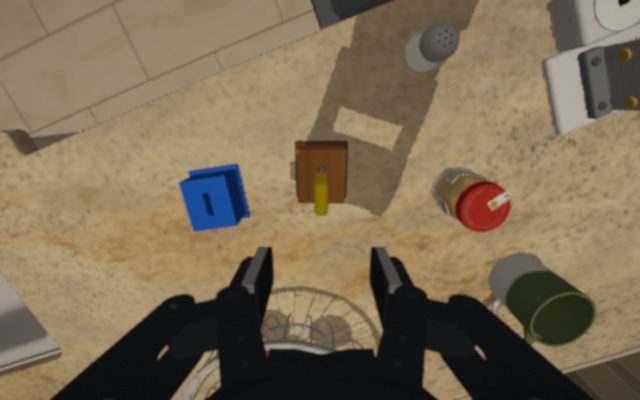

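The yellow handle (321,193) stands in the brown stand between the fingers; the blue block (213,197) is clear of them. Now grasp and lift.

```bash
python3 - <<'E'
from h import *
T=Rz(YS)@RF; h=[.4597,-.2978]
manip.move_l(np.r_[h,.092],T,0.15)
manip.set_gripper(0.0,70)
print("grip",manip.current_grip_width(),manip.current_grip_force(),manip.current_force())
manip.move_l(np.r_[h,.19],T,0.12)
manip.move_l(np.r_[h,.26],T,0.15)
print("lift",manip.current_grip_width(),manip.current_grip_force(),manip.current_force())
manip.move_ptp(sl(0,.006,.24),Rz(YC)@RF)
im,d,W=cloud("wrist");save("w_thr",im);np.savez("w_thr",im=im,W=W)
print(manip.current_time(),manip.current_ee_pos())
A=Rz(YC)[:2,:2]
L=(W[...,:2]-O)@A
# profile along y at slicer for plate tops
for x0 in(-.028,-.02,.0,.02):
    m=(np.abs(L[...,0]-x0)<.003)&(np.abs(L[...,1]-.01)<.08)&(W[...,2]<.12)
    y=L[m][:,1]*1000;z=W[m][:,2]*1000;i=np.argsort(y)
    print(x0,[(int(k),round(float(np.median(z[(y>=k)&(y<k+2)]))) ) for k in range(-20,30,2) if ((y>=k)&(y<k+2)).any()])
P=W[(np.abs(W[...,2]-.012)<.005)&(np.abs(L[...,0])<.06)&(np.abs(L[...,1]-.014)<.09)]
print(cv2.minAreaRect((P[:,:2]*1000).astype(np.float32)))
E
```

```text
grip 0.1352484935037404 68.20041418075562 [0.77213019 0.39174052 5.07241374]
lift 0.1294684448372691 68.16682934761047 [-0.83347268  0.27273098 -1.44169197]
11.925 [0.469127   0.06262823 0.23994661]
-0.028 [(-20, 27), (-18, 27), (-16, 26), (-14, 25), (-12, 25), (-10, 53), (-8, 82), (-6, 84), (-4, 84), (-2, 84), (0, 76), (2, 31), (4, 42), (6, 53), (8, 61), (10, 74), (12, 83), (14, 84), (16, 83), (18, 66), (20, 37), (22, 33), (24, 34), (26, 63), (28, 33)]
-0.02 [(-20, 25), (-18, 26), (-16, 24), (-14, 25), (-12, 24), (-10, 53), (-8, 83), (-6, 83), (-4, 84), (-2, 84), (0, 77), (2, 28), (4, 42), (6, 52), (8, 62), (10, 75), (12, 83), (14, 84), (16, 83), (22, 65), (24, 69), (28, 64)]
0.0 [(-20, 25), (-18, 25), (-16, 24), (-14, 25), (-12, 24), (-10, 24), (-6, 84), (-4, 83), (-2, 84), (0, 82), (2, 23), (4, 42), (6, 52), (8, 63), (10, 77), (12, 84), (14, 84), (16, 83), (20, 11), (22, 11), (24, 11), (26, 11), (28, 10)]
0.02 [(-20, 25), (-18, 25), (-16, 25), (-14, 25), (-12, 25), (-10, 25), (-8, 54), (-6, 83), (-4, 83), (-2, 84), (0, 83), (2, 30), (4, 38), (10, 78), (12, 84), (14, 84), (16, 83), (18, 68), (20, 33), (22, 11), (24, 11), (26, 12), (28, 11)]
((467.74249267578125, 72.3199691772461), (93.91355895996094, 149.8765869140625), 3.7677886486053467)
```

View pics/w_thr.png

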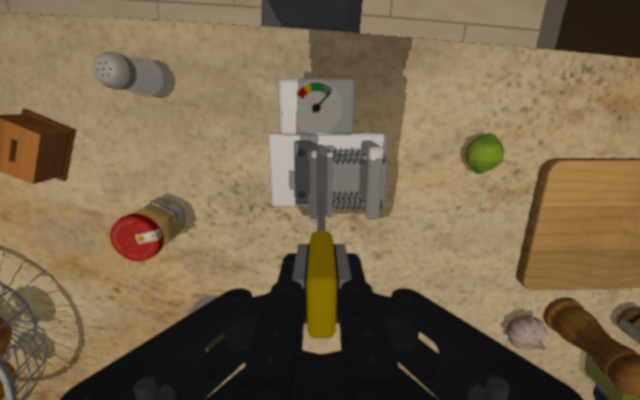

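The blade is held at (322,285) and the throat lies at (318,180) in line with it. The dial is readable, needle at zero at (318,107). The depth profile puts the cutter face at local y ≈ +1 mm and the sprung lip at ≈ +11.5 mm. I enter the mouth, then feel for the cutter plate.

```bash
python3 - <<'E'
from h import *
A=Rz(YC)
def F(n=1): return A.T@np.array(manip.current_force())
T=A@RF
manip.move_l(sl(0,.006,.18),T,0.12); manip.dwell(.3); f0=F(); np.save("f0.npy",f0); print("base",f0)
manip.move_l(sl(0,.0055,.150),T,0.06); manip.dwell(.2); print("in",(F()-f0).round(2))
y=.0055
while y>-.001:
    y-=.0005; manip.move_l(sl(0,y,.150),T,0.02); manip.dwell(.1); f=F()-f0; print(round(y*1000,1),f.round(2),((np.array(manip.current_ee_pos())[:2]-O)@A[:2,:2]*1000).round(2))
    if f[1]>2.5: break
print(manip.current_time(),manip.current_grip_width())
E
```

```text
base [ 0.26910026  0.16386932 -1.1481937 ]
in [-0.36 -0.23 -0.19]
5.0 [-0.58  0.07  0.3 ] [0.03 5.  ]
4.5 [-1.06 -0.2   0.58] [0.01 4.49]
4.0 [-0.69 -0.24  0.57] [-0.01  4.  ]
3.5 [ 0.41 -0.6   0.95] [-0.    3.49]
3.0 [-0.44  1.98 -0.47] [-0.01  3.05]
2.5 [ 0.12  4.35 -0.39] [0.03 2.71]
15.825 0.12971588964086186
```

```bash
cat >> h.py <<'E'
def rectify(im,hub=(-.078,0),z=.049):
    g=np.array([[hub[0]+a,hub[1]+b] for a,b in((-.025,-.025),(.025,-.025),(.025,.025),(-.025,.025))])
    px=pix("wrist",[sl(a,b,z) for a,b in g]).astype(np.float32)
    M=cv2.getPerspectiveTransform(px,np.float32([[0,0],[400,0],[400,400],[0,400]]))  # col=+x, row=+y local
    return cv2.warpPerspective(im,M,(400,400),flags=cv2.INTER_CUBIC)
E
python3 - <<'E'
from h import *
A=Rz(YC);T=A@RF;f0=np.load("f0.npy")
for tip in (.056,.052):
    manip.move_l(sl(0,.0027,tip+.086),T,0.04); manip.dwell(.15)
    print(tip,(A.T@np.array(manip.current_force())-f0).round(2))
im,d=manip.grab_frame("wrist"); save("w_in",im); r=rectify(im); save("dial",np.hstack([r,cv2.resize(im[40:240,220:420],(400,400))]))
print(manip.current_time())
E
```

```text
0.056 [-0.32  4.3  -1.74]
0.052 [ 0.28  4.84 -2.  ]
16.775
```

View pics/dial.png

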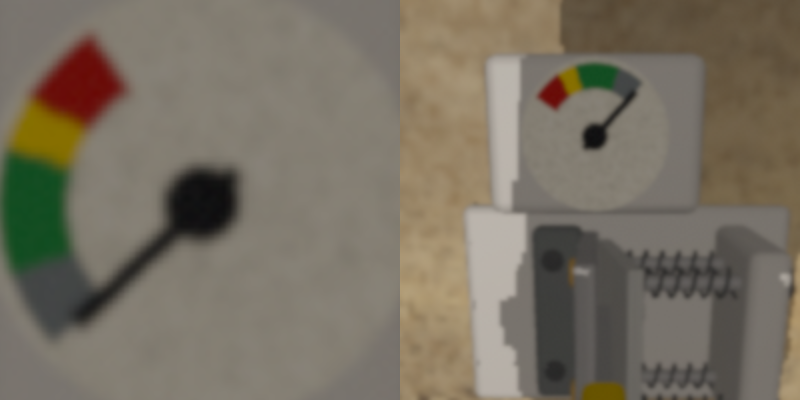

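The rectified dial shows the needle from the hub (202,203) to (80,318), at zero, and the green arc at (35,210). I descend step by step reading the needle.

```bash
cat >> h.py <<'E'
def needle(im):
    r=rectify(im); g=r.max(2).astype(float); v,u=np.mgrid[0:400,0:400]; x,y=u-202.,v-203.; R=np.hypot(x,y)
    m=(g<75)&(R>50)&(R<125)&(x<20)
    ang=np.arctan2(y[m].mean(),x[m].mean()) if m.sum()>50 else np.nan
    return (np.arctan2(115,-122)-0 - ang + 0 if False else (ang-np.arctan2(115,-122))%(2*np.pi)), m.sum(), r
E
python3 - <<'E'
from h import *
A=Rz(YC);T=A@RF;f0=np.load("f0.npy")
tip=.052
im,_=manip.grab_frame("wrist");print(needle(im)[:2])
while tip>.026:
    tip-=.002
    manip.move_l(sl(0,.0027,tip+.086),T,0.03); manip.dwell(.12)
    im,_=manip.grab_frame("wrist");a,n,r=needle(im);a=(a+.5)%(2*np.pi)-.5
    f=A.T@np.array(manip.current_force())-f0
    print(round(tip,4),f.round(2),round(a,3),n)
    if not(a<.5) or abs(f[2])>25: break
save("dial2",np.hstack([r,cv2.resize(im[40:240,220:420],(400,400))]))
print(manip.current_time(),manip.current_ee_pos(),manip.current_grip_width())
E
```

```text
(np.float64(6.278570313640632), np.int64(1084))
0.05 [ 1.02  4.99 -1.86] 0.0 1069
0.048 [0.99 4.74 1.63] 0.097 1120
0.046 [0.97 5.51 3.52] 0.213 1100
0.044 [0.47 5.31 4.44] 0.332 1099
0.042 [1.6  6.43 5.42] 0.455 1104
0.04 [0.89 6.34 5.48] 0.574 1105
19.325 [0.47014331 0.0603829  0.12680369] 0.13350820980132241
```

View pics/dial2.png

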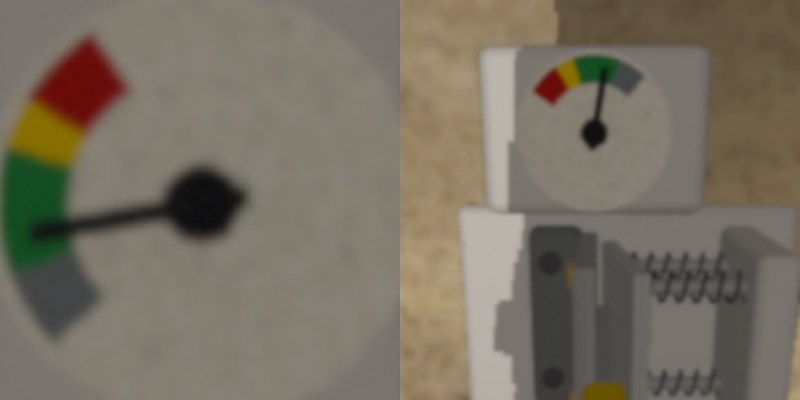

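The needle is inside the green at 0.57 (rectified (40,232)), and the +y force shows solid cutter contact. I go 2 mm deeper to the middle of the green, hold, verify and hand in.

```bash
python3 - <<'E'
from h import *
A=Rz(YC);T=A@RF;f0=np.load("f0.npy")
manip.move_l(sl(0,.0028,.124),T,0.02)
ok=True
for i in range(3):
    manip.dwell(.6)
    im,_=manip.grab_frame("wrist");a,n,r=needle(im);a=(a+.5)%(2*np.pi)-.5
    f=A.T@np.array(manip.current_force())-f0
    print(f.round(2),round(a,3),n,manip.current_grip_force(),manip.current_ee_pos()); ok&=.55<a<.9 and f[1]>1.5
print(ok,manip.current_time())
if ok: print(manip.sign_off())
E
```

```text
[1.22 6.48 5.45] 0.698 1087 69.54186916351318 [0.47022199 0.06045165 0.12485253]
[3.05 5.15 5.89] 0.697 1087 69.54209804534912 [0.47022767 0.06044633 0.12484898]
[1.96 5.48 5.04] 0.698 1089 69.54176545143127 [0.47021569 0.06043889 0.12483008]
True 21.525
the job is handed in; nothing more can be done
None
```

I took the blade out of the brown stand and slid it down between the slicer's plates; it is still gripped there, with the needle steady at about 0.70 rad (mid-green) and the side force showing contact with the cutter plate. I handed the job in at 21.5 s.

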